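# Lock the filter unit's cover

## Robot

A 7-joint arm with a two-finger parallel gripper is mounted at the origin on the work surface. World frame = base frame: x ahead of the robot, y to its left, z up, the work surface at z = 0. Lengths are in m, angles in rad, forces in N, time in s.
With the tool pointing down it reaches from about 0.425 to 0.925 m from the base axis. Payload 6.8 kg.
Tool frame: the origin (TCP) lies midway between the tips of the shut fingers; the grasp point (between the pads) lies 19 mm behind it; z points along the fingers, x is the direction in which the jaws open and shut, and the axes are right-handed (so a half turn about z gives the same grasp; the last joint's range is limited). The gripper opens to 85 mm and grips with 20 to 120 N. Pads are 22 mm wide; open, the fingers measure 114 mm over their backs; the gripper's body (76 mm by 85 mm) begins 54 mm behind the grasp point. The pads swing forward as they close: fully open they stand 13 mm farther back than shut.
Start: joints at [1.05, 0.477, 0.022, 1.555, -0.011, 1.109, -0.083], TCP at [0.271, -0.618, 0.231] pointing down, gripper open.
Joint ranges: [-2.96, 2.96], [-0.34, 2.1], [-1.41, 1.46], [0.24, 2.44], [-1.37, 4.51], [0.17, 1.92], [-2.96, 2.96]. Speed limits (rad/s): [2.39, 2.39, 3.14, 3.14, 3.14, 3.14, 3.14].

## Interface

Orientations are given as a unit quaternion [w, x, y, z].
In Python, from station import bot, imaging, nets gives the robot as it stands. The module is installed in compiled form; this text tells all that it offers.
- The arm moves only by the tool apply_moves, never from a script. Its argument "moves" is text: rows parted by semicolons, each of 7 numbers parted by spaces: the gripper command: -1 is fully open, 1 is shut, values between are in proportion, then the shift along the tool's x, y, z normalised to -1 to 1, where 1 is 120 mm, then the turn, a rotation vector about the tool's x, y, z normalised to -1 to 1, where 1 is 4 degrees. In form: hand dx dy dz rx ry rz; .... A call has 1 to 12 rows; each row shifts and turns the commanded pose from where the row before left it, along the tool's axes as they then stand; what a row does not reach is not made up. A row lasts 1/12 s, in which the tool goes at most 41.7 mm and 7.16 degrees, less where a joint would pass 70% of its speed; a pose out of reach is approached as far as the arm can. A call with a number of a shift or a turn outside -1 to 1 is refused whole. A call with a gripper value outside its range is refused whole. The fingers move at their own pace and stop on an object; "force" is the grip in N (left out, the last holds). Time passes only in rows, so rows that do not move let the fingers close. It gives the time, the measured TCP pose, the force and the opening at its end, in the units of the state.
- bot.get_obs(): the state, without advancing time (a new reading comes with each control period).
- imaging.read_camera(name): name is "side" or "top" or "wrist"; returns a dict with "image" (480x640x3 uint8, red, green, blue), "fx", "fy", "cx", "cy" (pixels), "view" (4x4, takes a point from world to camera coordinates); the wrist camera has in their place "mount" (4x4, takes a point from camera to tool coordinates, whose origin is the TCP and whose axes are the tool frame's). Camera axes: x right, y down, z forward; pixel columns grow to the right and rows downward; lengths in m; the calibration is good to about 2 mm. A picture is of the moment at which its call begins: read the wrist's pose just before it. There is no depth.
- bot.hand_in(): hands the job in, once; it reports no verdict.
Trained networks look in a picture, given as the dict that the camera call returned (one of the last four; its "shot" number tells which), for a name from the list of things; names that differ only in an ending like _2 or _b are one class to them, and where a whole thing is asked for, a point or a joint stands for the part that bears it (a point fixed in the world has none). Each returns a list of dicts, best first, with "score" (0 to 1); they miss things now and then, are a little off and sometimes report something else, mostly with a low value. They report only what shows in the picture. A call takes as long as a camera call.
- nets.spot_in(picture, name): "rect" ([left, top, right, bottom] in pixels, round what is visible of it).
- nets.outline_of(picture, name): "region" (480x640 bool, what is visible of it) and "rect" ([left, top, right, bottom] in pixels, round what is visible of it).
- nets.spot_point(picture, name): "location" ([column, row] in pixels: a listed point, or the origin of a listed thing).
The state is a dict: "t": time; "q": joint angles; "joint_vel": joint speeds; "joint_torque": joint torques, N m; "eef_pos": TCP position; "tool_rot": TCP orientation; "contact_force": force on the tool from outside, world axes, zero at the start; "torque": the same for the moment, N m; "gripper_width": opening from 0.0 (shut) to 1.0 (fully open).
Only numpy, scipy, OpenCV 4.12 (cv2) and the standard library are available. Lean on these libraries where they do the work, as an engineer would, in place of code of your own. Each camera call takes 0.05 s, during which the arm holds its last target.

## Task

The hinged top cover of the white filter box on the lab bench has been left ajar. Push it down fully shut, then set your fingertips in the slot of its round fastener and turn it clockwise, seen from above, to its stop (about a quarter turn), so that the cover is locked. Nothing is to be gripped: do not raise the cover any farther on the way, leave the bottles and the beaker standing where they are, and finish clear of everything.

Things in the scene. Friction and masses are not known exactly. Their poses are not given: they have to be found in the camera images.
- unit: White filter box fixed to the bench, 280 (x) x 260 (y) x 100 mm high. Origin under its centre at bench height; x runs from the front to the hinge at the back, y to its left, z up. Grey cover on top: x -100 to +110, y -100 to +100 mm, 10 mm thick; shut, it lies level, upper face 110 mm above the bench. Hinge axis: along y at x +110, z 100 mm.
- cover (a joint): Angle of the cover about its hinge: 0 fully shut (a hard stop), growing as the front edge rises. It starts 0.14 to 0.30 rad open. The hinge is stiff: the cover stays wherever it is left and takes 2 to 5 N near its front to push down.
- cover_pad (a point): A clear spot on the cover's upper face, good for pushing: on the 50 mm wide plain strip to the left of the fastener, 165 mm from the hinge axis. Axes as the unit's, tilted with the cover. With the cover shut it lies at x -55, y +76, z 110 mm in the unit's frame.
- slot (a point): Slot centre at the fastener's top: x -45, y 0, z 130 mm in the unit's frame when shut. Steel disc, 80 mm across, turns in a fixed collar (inside 82, outside 100 mm) of the same height, 20 mm above the cover. The slot is 30 mm wide, 16 mm deep, flat-floored, and runs right across the disc, its ends closed by the collar. Frame turns with the disc: y along the slot, z up.
- fastener (a joint): Turn of the fastener: 0 unlocked (slot along the unit's y), growing clockwise from above to 1.571 at its stop (locked; slot along the unit's x, towards the pip on the collar). Starts at 0 to 0.35, stays where left, 0.12 Nm of friction. Its cam tongue slides freely under the box's front rim only with the cover shut (ajar, it jams near 0.75) and then holds it down.
- amber_bottle: Loose capped amber bottle, 64 mm in diameter, 130 mm high, standing beside the box. Origin under its centre. Not to be disturbed.
- clear_bottle: Loose capped clear bottle, 60 mm in diameter, 120 mm high, standing beside the box. Origin under its centre. Not to be disturbed.
- beaker: Loose open glass beaker, 70 mm in diameter, 90 mm high, standing on the right of the box, behind a bottle. Origin under its centre. Not to be disturbed.

How it is judged:
On the way, in this order (a step that is already met when the one before it is completed fails the run):
1. the cover is pushed fully shut (within 0.02 rad) before the fastener is turned (value of joint cover below 0.02 rad and value of joint fastener below 0.6 rad), for 0.2 s.
2. the fingers turn the fastener past 0.8 rad with the cover shut (value of joint fastener above 0.8 rad and value of joint cover below 0.025 rad and contact force between the fingers and unit above 0.2 N).
At the end, for the whole second after the job is handed in: The cover is shut (joint within 0.025 rad of 0), the fastener stands within about 0.15 rad of its locked stop (joint above 1.42 rad) and at rest, and the bottles and the beaker are within 30 mm of where they started (value of joint cover below 0.025 rad and value of joint fastener above 1.42 rad and velocity of joint fastener below 0.05 rad/s and distance of each of amber_bottle, clear_bottle, beaker from where it was at the start of the episode below 0.03 m); the robot touches nothing.
It fails at once if the cover is lifted open beyond 0.36 rad (value of joint cover above 0.36 rad).
It fails at once if a bottle or the beaker is moved by more than 30 mm, or tipped (distance of any of amber_bottle, clear_bottle, beaker from where it was at the start of the episode above 0.03 m or angle between any of amber_bottle, clear_bottle, beaker's own z axis and vertical above 0.35 rad).
It also fails if it takes over 48 s, if anything falls off the work surface, if the arm or the gripper's body presses on something with over 40 N, if the wrist force passes 120 N, or if a joint passes its speed limit or range.

## Working session

There is one attempt and no reset: what is moved stays moved. The work goes in short steps, Python scripts to look and compute and a tool call to move; the robot and the scene stay as the last step left them, time stands still between calls to the robot, and variables do not carry over. Pictures are saved under pics/ and viewed, and the job is handed in when it is done.

Besides the shell and the picture viewer there is one more tool, called after "Request:" by a JSON object that holds its "name" and its "arguments". apply_moves: Moves the arm, as the interface text tells. Scaled input: -1 to 1 covers 120 mm each way for a shift and 4 degrees each way for a turn. Its arguments: {"type":"object","properties":{"moves":{"type":"string"},"force":{"type":"number"}},"required":["moves"]}

```bash
mkdir -p pics; cat > h.py <<'E'
import numpy as np, cv2
from station import bot, imaging, nets
def save(p,n): cv2.imwrite('pics/'+n+'.png', cv2.cvtColor(p['image'],cv2.COLOR_RGB2BGR))
E
python3 - <<'E'
from h import *
o=bot.get_obs(); print(o)
for c in ['side','top','wrist']:
    p=imaging.read_camera(c); save(p,c+'0')
    print(c,p['fx'],p['fy'],p['cx'],p['cy'],np.round(np.array(p.get('view',p.get('mount'))),4).tolist())
    for n in ['unit','cover_pad','slot','amber_bottle','clear_bottle','beaker']:
        r=nets.spot_point(p,n); s=nets.spot_in(p,n)
        print(n,[(np.round(x['location'],1).tolist(),round(x['score'],2)) for x in r[:2]],[(np.round(x['rect']).tolist(),round(x['score'],2)) for x in s[:2]])
E
```

```text
{'t': 0.0, 'q': array([ 1.04988291,  0.4777983 ,  0.02229128,  1.55644981, -0.01148317,
        1.10929733, -0.0831057 ]), 'joint_vel': array([-0.00264998, -0.00041388,  0.0010295 , -0.00017408,  0.00216314,
       -0.00194803,  0.00052385]), 'joint_torque': array([-8.73510326e-04, -5.96458912e+01,  1.60777666e+00, -2.81199950e+01,
        1.24510902e-02,  9.35838092e-03, -1.28844255e-05]), 'eef_pos': array([ 0.27057385, -0.61775058,  0.23032668]), 'tool_rot': array([-4.44312940e-04,  8.37032772e-01, -5.47151995e-01, -7.97159103e-04]), 'contact_force': array([-0.20463017,  0.80491384,  0.50474947]), 'torque': array([0.00391475, 0.01158262, 0.02675818]), 'gripper_width': 1.0000820075381402}
side 478.052501149649 478.052501149649 317.79702065185836 231.92288727042506 [[0.9983, -0.0542, -0.0205, -0.5708], [-0.0474, -0.5597, -0.8273, 0.1385], [0.0334, 0.8269, -0.5613, 1.0343], [0.0, 0.0, 0.0, 1.0]]
unit [([312.8, 328.2], 0.86), ([245.3, 264.1], 0.55)] [([225.0, 241.0, 409.0, 399.0], 0.91)]
cover_pad [([275.2, 251.9], 0.64)] [([249.0, 243.0, 388.0, 316.0], 0.63)]
slot [([288.0, 267.1], 0.
[... 705 characters left out ...]
([336.0, 181.0, 458.0, 304.0], 0.7)]
slot [([400.1, 267.4], 0.91)] [([383.0, 245.0, 424.0, 286.0], 0.74)]
amber_bottle [([485.6, 267.3], 0.74)] [([474.0, 249.0, 517.0, 282.0], 0.92), ([383.0, 245.0, 421.0, 281.0], 0.52)]
clear_bottle [([283.3, 318.7], 0.58)] [([274.0, 305.0, 299.0, 330.0], 0.98)]
beaker [([478.8, 209.5], 0.88)] [([470.0, 186.0, 509.0, 218.0], 0.9), ([382.0, 246.0, 421.0, 282.0], 0.28)]
wrist 402.92655862321544 402.92655862321544 326.71225843526975 238.13085602837975 [[1.0, -0.0007, 0.0, 0.0007], [0.0007, 0.9614, 0.2753, -0.0698], [-0.0002, -0.2753, 0.9614, -0.1431], [0.0, 0.0, 0.0, 1.0]]
unit [] []
cover_pad [] []
slot [] []
amber_bottle [] []
clear_bottle [] []
beaker [] []
```

View pics/side0.png

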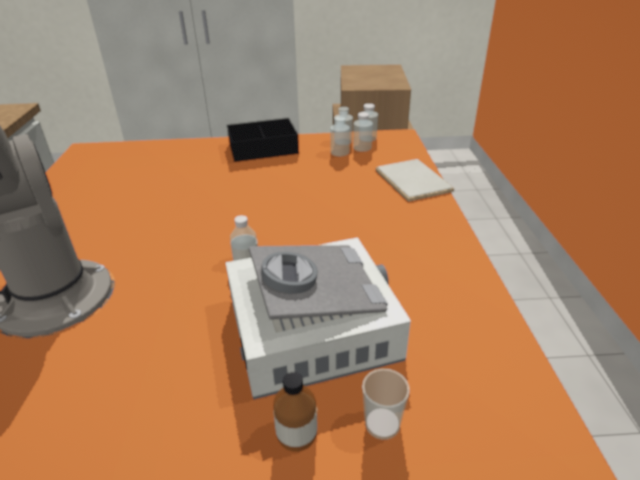

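View pics/top0.png

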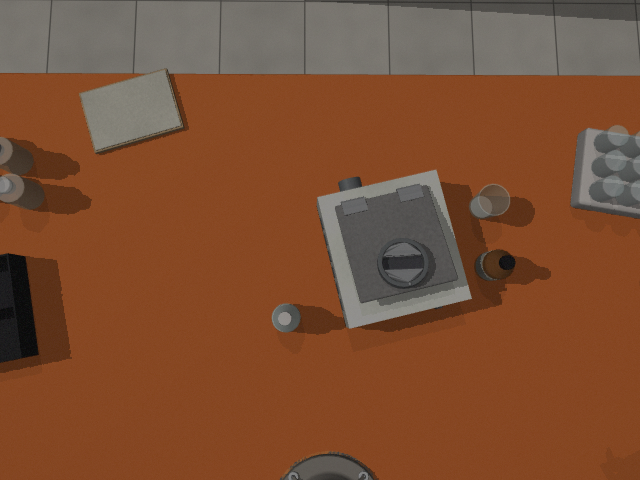

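```bash
python3 - <<'E'
from h import *
for n,(a,b,c,d) in {'side':(200,190,430,470),'top':(260,150,530,350)}.items():
    im=cv2.imread(f'pics/{n}0.png')[b:d,a:c]; s=min(800/(c-a),600/(d-b)); s=int(s)
    cv2.imwrite(f'pics/{n}0z.png',cv2.resize(im,None,fx=s,fy=s,interpolation=cv2.INTER_CUBIC)); print(n,s)
E
```

```text
side 2
top 2
```

```bash
python3 - <<'E'
from h import *
for n,(a,b,c,d) in {'side':(215,205,415,405),'top':(305,160,505,340)}.items():
    im=cv2.imread(f'pics/{n}0.png')[b:d,a:c]; s=3
    im=cv2.resize(im,None,fx=s,fy=s,interpolation=cv2.INTER_CUBIC)
    for v in range(0,200,20):
        cv2.putText(im,str(a+v),(v*s,8),0,.3,(0,255,255)); cv2.putText(im,str(b+v),(0,v*s+4),0,.3,(0,255,255))
        cv2.line(im,(v*s,10),(v*s,14),(0,255,255)); 
    cv2.imwrite(f'pics/{n}0y.png',im)
E
```

```text
(no output)
```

View pics/side0y.png

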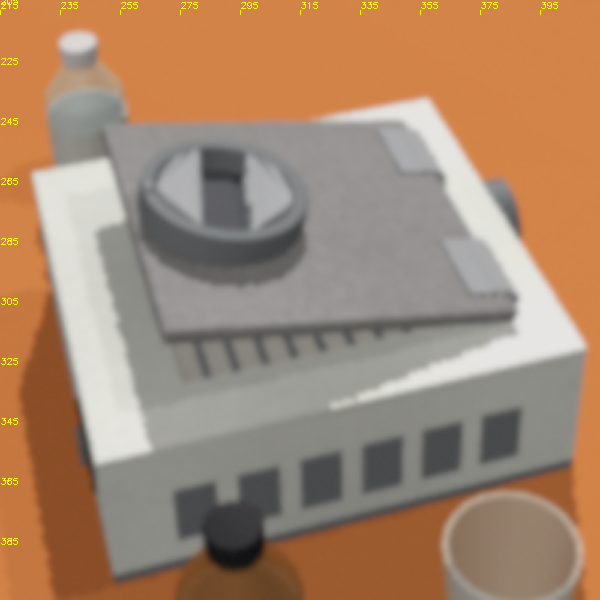

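View pics/top0y.png

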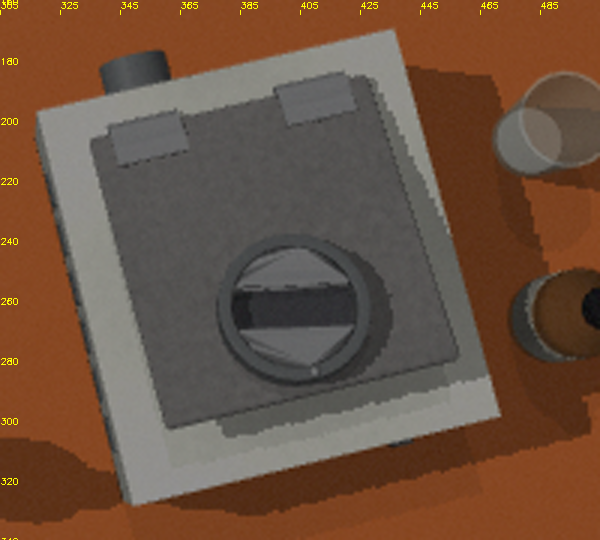

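```bash
cat >> h.py <<'E'
from scipy.optimize import least_squares
def R(y): c,s=np.cos(y),np.sin(y); return np.array([[c,-s,0],[s,c,0],[0,0,1]])
def u2w(p,X): return R(p[2])@np.array(X)+[p[0],p[1],0]
def cov(a,X): # closed-cover coords -> tilted (unit frame)
    d=np.array(X,float)-[.11,0,.10]; c,s=np.cos(a),np.sin(a)
    return np.array([.11+c*d[0]+s*d[2],d[1],.10-s*d[0]+c*d[2]])
def proj(P,w):
    c=np.array(P['view'])@np.append(w,1); return np.array([P['fx']*c[0]/c[2]+P['cx'],P['fy']*c[1]/c[2]+P['cy']])
E
python3 - <<'E'
from h import *
S=imaging.read_camera('side');T=imaging.read_camera('top')
box=[(T,(.14,.13,.1),(318,197.5)),(T,(.14,-.13,.1),(436,170)),(T,(-.14,-.13,.1),(471.5,299)),(T,(-.14,.13,.1),(348.5,328)),
(S,(-.14,.13,.1),(226,263)),(S,(.14,.13,.1),(358,237.5)),(S,(.14,-.13,.1),(410,321)),(S,(-.14,-.13,.1),(247,360)),(S,(-.14,-.13,0),(253,398))]
cv=[(T,(-.1,.1,.11),(361,303)),(T,(-.1,-.1,.11),(457,279)),(S,(-.1,.1,.11),(250,246)),(S,(-.1,-.1,.11),(270,314)),(T,(-.045,0,.13),(403,263)),(S,(-.045,0,.13),(289,267))]
def f(p): return np.concatenate([proj(P,u2w(p,X))-m for P,X,m in box]+[proj(P,u2w(p,cov(p[3],X)))-m for P,X,m in cv])
r=least_squares(f,[.6,-.13,.2,.2],loss='soft_l1')
print(r.x); print(np.round(f(r.x).reshape(-1,2),1).tolist())
p=r.x; np.save('p.npy',p)
print('pad',u2w(p,cov(p[3],(-.055,.076,.11))),u2w(p,(-.055,.076,.11)),'slot',u2w(p,cov(p[3],(-.045,0,.13))),u2w(p,(-.045,0,.13)))
# slot angle
th=np.linspace(-.1,.6,8)
for t in th:
    q=[proj(T,u2w(p,cov(p[3],(-.045+s*.04*np.sin(t),s*.04*np.cos(t),.13)))) for s in(1,-1)]
    print(round(t,2),np.round(q,1).tolist())
# objects on the bench
def back(P,px,z):
    V=np.array(P['view']); d=V[:3,:3].T@np.array([(px[0]-P['cx'])/P['fx'],(px[1]-P['cy'])/P['fy'],1]); c=-V[:3,:3].T@V[:3,3]
    return c+d*(z-c[2])/d[2]
for n,px in dict(amber=(485.6,267.3),clear=(283.3,318.7),beaker=(478.8,209.5)).items(): print(n,back(T,px,0))
print(bot.get_obs()['t'])
E
```

```text
[ 0.55166909 -0.13556275  0.23017408  0.19832963]
[[-1.0, -1.9], [0.3, -1.8], [0.1, -1.3], [0.3, -0.5], [-0.9, -0.9], [-1.2, -0.1], [-0.3, -0.4], [-1.0, -1.1], [-0.8, 1.2], [-0.9, -1.4], [1.6, -1.0], [-2.2, -0.5], [-1.5, 2.0], [-0.1, -2.3], [0.1, 0.1]]
pad [ 0.48584799 -0.07292774  0.14231425] [ 0.48078045 -0.0741152   0.11      ] slot [ 0.51656928 -0.14378758  0.15995187] [ 0.50785589 -0.14582936  0.13      ]
-0.1 [[383.8, 267.3], [421.9, 254.1]]
-0.0 [[383.1, 265.4], [422.6, 256.0]]
0.1 [[382.7, 263.4], [423.1, 257.9]]
0.2 [[382.4, 261.5], [423.4, 259.9]]
0.3 [[382.4, 259.5], [423.5, 261.9]]
0.4 [[382.6, 257.6], [423.4, 263.8]]
0.5 [[382.9, 255.6], [423.1, 265.8]]
0.6 [[383.5, 253.8], [422.6, 267.7]]
amber [ 0.5141867  -0.35910321  0.        ]
clear [0.40108626 0.09644945 0.        ]
beaker [ 0.64657685 -0.34939324  0.        ]
2.05
```

Request:
{"name": "apply_moves", "arguments": {"moves": "1 -0.23 -0.23 0 0 0 0;1 -0.23 -0.23 0 0 0 0;1 -0.23 -0.23 0 0 0 0;1 -0.23 -0.23 0 0 0 0;1 -0.23 -0.23 0 0 0 0;1 -0.23 -0.23 0 0 0 0;1 -0.23 -0.23 0 0 0 0;1 -0.23 -0.23 0 0 0 0;1 -0.23 -0.23 0 0 0 0;1 -0.23 -0.23 0 0 0 0;1 -0.23 -0.23 0 0 0 0;1 -0.23 -0.23 0 0 0 0", "force": 40}}

```text
t: 3.05
eef_pos: [0.4417, -0.1803, 0.2317]
tool_rot: [-0.0, 0.837, -0.547, 0.0]
contact_force: [1.3, -0.1, 1.0]
gripper_width: 0.001
```

Request:
{"name": "apply_moves", "arguments": {"moves": "1 -0.223 -0.231 0 0 0 0;1 -0.223 -0.231 0 0 0 0;1 -0.223 -0.231 0 0 0 0;1 0 0 0 0 0 -1;1 0 0 0.05 0 0 -1;1 0 0 0.05 0 0 -1;1 0 0 0.05 0 0 -1;1 0 0 0.05 0 0 -1;1 0 0 0.05 0 0 -1;1 0 0 0.05 0 0 -1;1 0 0 0.05 0 0 -1;1 0 0 0.05 0 0 -1"}}

```text
t: 4.05
eef_pos: [0.4854, -0.0753, 0.1832]
tool_rot: [0.0, 0.966, -0.26, 0.0]
contact_force: [-0.6, 0.1, 0.4]
gripper_width: -0.001
```

```bash
python3 - <<'E'
from h import *
o=bot.get_obs(); print(o['t'],o['eef_pos'],o['tool_rot'],o['q'])
p=imaging.read_camera('side'); save(p,'s1'); 
im=p['image'][180:380,180:430]; cv2.imwrite('pics/s1z.png',cv2.cvtColor(cv2.resize(im,None,fx=3,fy=3),cv2.COLOR_RGB2BGR))
E
```

```text
4.05 [ 0.4854     -0.07526687  0.18319331] [ 2.16268880e-05  9.65561919e-01 -2.60173269e-01  2.26547180e-04] [ 0.36916957  0.26050333 -0.39620587  2.01409416  0.12848269  0.889998
 -0.62246323]
```

View pics/s1z.png

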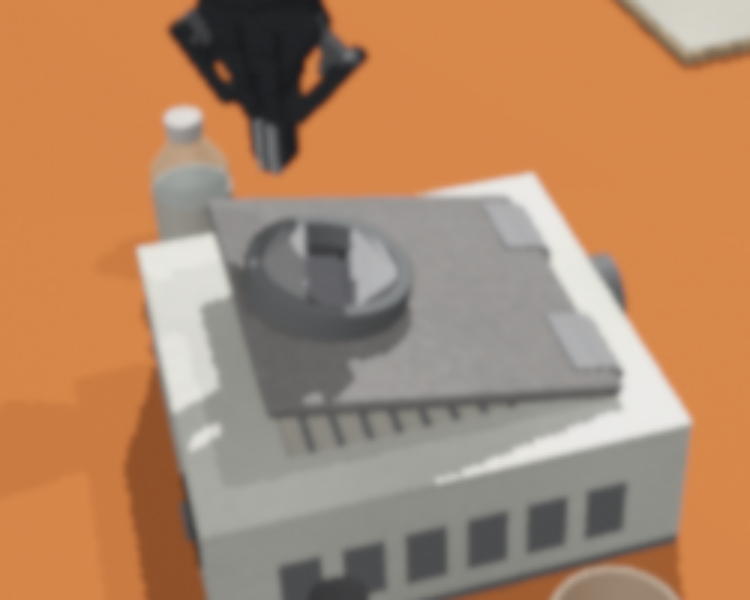

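Request:
{"name": "apply_moves", "arguments": {"moves": "1 0 0 0.06 0 0 -1;1 0 0 0.06 0 0 -1;1 0 0 0.06 0 0 -1;1 0 0 0.06 0 0 -1;1 0 0 0.05 0 0 0;1 0 0 0.05 0 0 0;1 0 0 0.05 0 0 0;1 0 0 0.05 0 0 0;1 0 0 0.04 0 0 0;1 0 0 0.04 0 0 0;1 0 0 0.04 0 0 0;1 0 0 0.03 0 0 0"}}

```text
t: 5.1
eef_pos: [0.485, -0.0752, 0.1119]
tool_rot: [0.0, 0.992, -0.125, -0.0]
contact_force: [-1.4, -1.5, 1.6]
gripper_width: -0.002
```

Request:
{"name": "apply_moves", "arguments": {"moves": "1 0 0 0.02 0 0 0;1 0 0 0.02 0 0 0;1 0 0 0.01 0 0 0;1 0 0 0.01 0 0 0;1 0 0 0 0 0 0;1 0 0 0 0 0 0"}}

```text
t: 5.6
eef_pos: [0.4852, -0.0752, 0.1096]
tool_rot: [0.001, 0.992, -0.125, -0.0]
contact_force: [-19.5, 1.6, 55.0]
gripper_width: 0.002
```

```bash
python3 - <<'E'
from h import *
o=bot.get_obs(); print(o['t'],o['eef_pos'],o['contact_force'])
p=imaging.read_camera('side'); save(p,'s2'); 
im=p['image'][180:380,180:430]; cv2.imwrite('pics/s2z.png',cv2.cvtColor(cv2.resize(im,None,fx=3,fy=3),cv2.COLOR_RGB2BGR))
E
```

```text
5.6 [ 0.48523467 -0.07524449  0.10957959] [-19.5401715    1.64763043  55.02099027]
```

View pics/s2z.png

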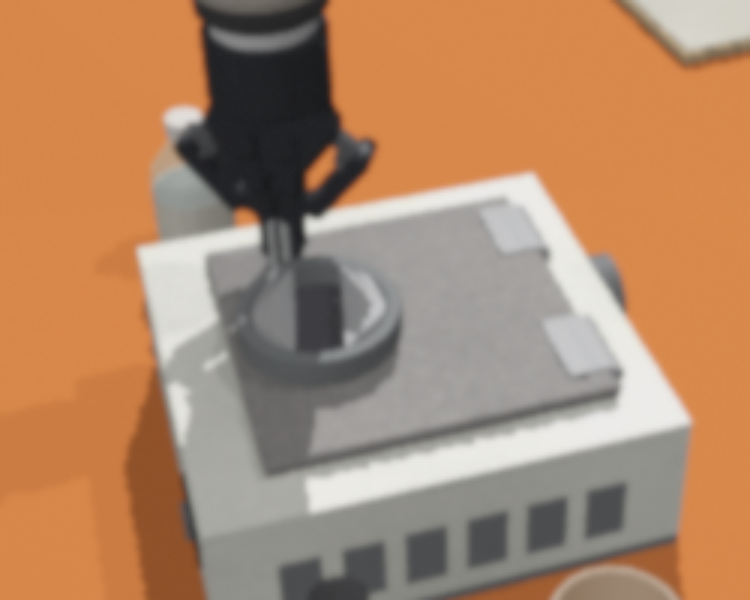

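Request:
{"name": "apply_moves", "arguments": {"moves": "1 0 0 -0.05 0 0 0;1 0 0 -0.1 0 0 0;1 0 0 -0.2 0 0 0;1 0 0 -0.2 0 0 0;1 0 0 -0.2 0 0 0;1 0 0 0 0 0 0"}}

```text
t: 6.15
eef_pos: [0.4885, -0.075, 0.1996]
tool_rot: [-0.0, 0.992, -0.125, 0.004]
contact_force: [0.3, 0.6, 0.5]
gripper_width: -0.001
```

```bash
python3 - <<'E'
from h import *
o=bot.get_obs(); print(o['t'],o['eef_pos'],o['tool_rot'],o['contact_force'],o['q'])
p=imaging.read_camera('wrist'); save(p,'w3')
r=nets.spot_point(p,'slot'); print(r[:2])
s=imaging.read_camera('side'); im=s['image'][180:380,180:430]; cv2.imwrite('pics/s3z.png',cv2.cvtColor(cv2.resize(im,None,fx=3,fy=3),cv2.COLOR_RGB2BGR))
from scipy.spatial.transform import Rotation as Ro
q=o['tool_rot']; Rt=Ro.from_quat([q[1],q[2],q[3],q[0]]).as_matrix()
M=np.array(p['mount'])
def bw(px,z):
    d=np.array([(px[0]-p['cx'])/p['fx'],(px[1]-p['cy'])/p['fy'],1]); d=Rt@M[:3,:3]@d; c=o['eef_pos']+Rt@M[:3,3]
    return c+d*(z-c[2])/d[2]
if r: print(bw(r[0]['location'],.13))
E
```

```text
6.15 [ 0.48850321 -0.07498636  0.19963067] [-9.61087281e-05  9.92160629e-01 -1.24899397e-01  4.17349889e-03] [0.26981684 0.56877845 0.47142073] [ 0.41804854  0.24619906 -0.45146858  1.99366303  0.13517611  0.92163529
 -0.35311248]
[{'location': [385.9, 351.7], 'score': 0.9}]
[ 0.50820109 -0.14438642  0.13      ]
```

View pics/w3.png

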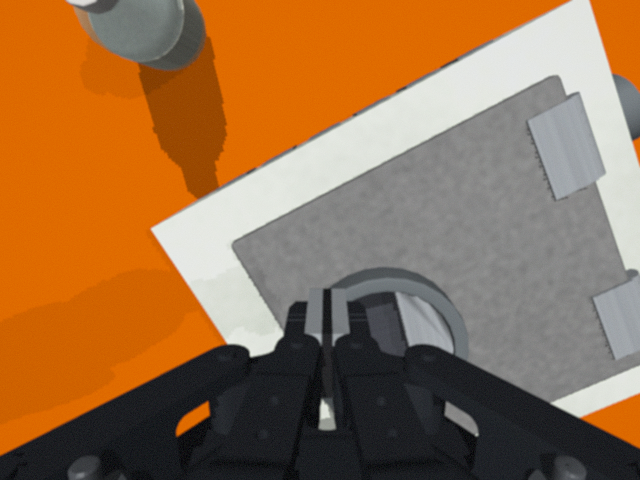

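View pics/s3z.png

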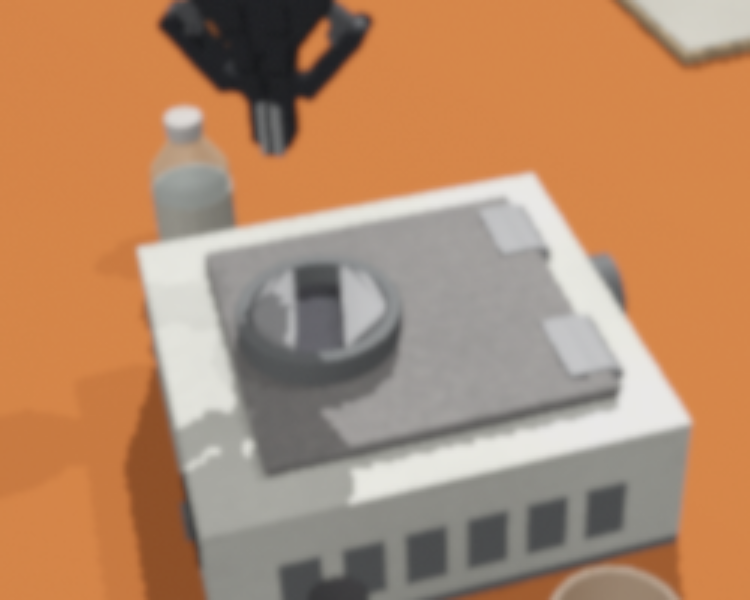

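Request:
{"name": "apply_moves", "arguments": {"moves": "0.4 0.1 0.175 0 0 0 0;0.4 0.1 0.175 0 0 0 0;0.4 0.1 0.175 0 0 0 0;0.4 0 0 0 0 0 -1;0.4 0 0 0 0 0 -1;0.4 0 0 0 0 0 -1;0.4 0 0 0 0 0 -1;0.4 0 0 0 0 0 -1;0.4 0 0 0 0 0 -1;0.4 0 0 0 0 0 -1;0.4 0 0 0 0 0 -1;0.4 0 0 0 0 0 -1"}}

```text
t: 7.3
eef_pos: [0.5037, -0.1449, 0.1936]
tool_rot: [-0.001, 0.982, 0.19, -0.001]
contact_force: [1.1, 0.1, 0.6]
gripper_width: 0.298
```

Request:
{"name": "apply_moves", "arguments": {"moves": "0.4 0 0 0 0 0 -1;0.4 0 0 0 0 0 -1;0.4 0 0 0 0 0 -1;0.4 0 0 0 0 0 -1;0.4 0 0 0 0 0 -1;0.4 0 0 0 0 0 -1;0.4 0 0 0 0 0 -1;0.4 0 0 0 0 0 -1;0.4 0 0 0 0 0 -1;0.4 0 0 0 0 0 -1;0.4 0 0 0 0 0 -1;0.4 0 0 0 0 0 -1"}}

```text
t: 8.3
eef_pos: [0.5038, -0.1449, 0.1937]
tool_rot: [-0.001, 0.82, 0.573, -0.001]
contact_force: [0.2, 0.7, 0.7]
gripper_width: 0.301
```

Request:
{"name": "apply_moves", "arguments": {"moves": "0.4 0 0 0 0 0 -1;0.4 0 0 0 0 0 -1;0.4 0 0 0 0 0 -1;0.4 0 0 0 0 0 -1;0.4 0 0 0 0 0 -1;0.4 0 0 0 0 0 -1;0.4 0 0 0 0 0 0"}}

```text
t: 8.88
eef_pos: [0.5038, -0.1449, 0.1938]
tool_rot: [-0.001, 0.683, 0.73, -0.0]
contact_force: [0.2, 0.1, -0.5]
gripper_width: 0.3
```

```bash
python3 - <<'E'
from h import *
from scipy.spatial.transform import Rotation as Ro
o=bot.get_obs(); q=o['tool_rot']; Rt=Ro.from_quat([q[1],q[2],q[3],q[0]]).as_matrix()
print(o['t'],o['eef_pos'],np.degrees(np.arctan2(Rt[1,0],Rt[0,0])),Rt[:,2],o['q'],o['gripper_width'])
p=imaging.read_camera('wrist'); save(p,'w4')
S=imaging.read_camera('side'); im=S['image'][200:350,200:350]; cv2.imwrite('pics/s4z.png',cv2.cvtColor(cv2.resize(im,None,fx=4,fy=4),cv2.COLOR_RGB2BGR))
P=np.load('p.npy')
for t in np.linspace(0,.4,5):
    for off in (-.015,.015):
        print(round(t,2),off,[((proj(S,u2w(P,(-.045+s*.035*np.sin(t)+off*np.cos(t),s*.035*np.cos(t)-off*np.sin(t),.13)))-[180,180])*3).round().tolist() for s in(1,-1)])
M=np.array(p['mount'])
r=nets.spot_point(p,'slot'); print(r[:2])
def bw(px,z):
    d=np.array([(px[0]-p['cx'])/p['fx'],(px[1]-p['cy'])/p['fy'],1]); d=Rt@M[:3,:3]@d; c=o['eef_pos']+Rt@M[:3,3]
    return c+d*(z-c[2])/d[2]
if r: print(bw(r[0]['location'],.13))
E
```

```text
8.8833 [ 0.50380256 -0.14490451  0.19375125] 93.799631507901 [-0.00209766  0.00140471 -0.99999681] [ 0.78958279  0.37085675 -0.76733691  1.91161228  0.30589872  0.98148705
  1.52014768] 0.30047856709635434
0.0 -0.015 [[279.0, 273.0], [304.0, 346.0]]
0.0 0.015 [[326.0, 264.0], [354.0, 336.0]]
0.1 -0.015 [[284.0, 271.0], [297.0, 346.0]]
0.1 0.015 [[332.0, 265.0], [349.0, 338.0]]
0.2 -0.015 [[290.0, 269.0], [291.0, 344.0]]
0.2 0.015 [[338.0, 266.0], [343.0, 341.0]]
0.3 -0.015 [[295.0, 267.0], [285.0, 343.0]]
0.3 0.015 [[344.0, 267.0], [337.0, 343.0]]
0.4 -0.015 [[301.0, 266.0], [280.0, 341.0]]
0.4 0.015 [[349.0, 269.0], [331.0, 344.0]]
[{'location': [325.0, 265.1], 'score': 0.65}]
[ 0.50860328 -0.14618337  0.13      ]
```

View pics/w4.png

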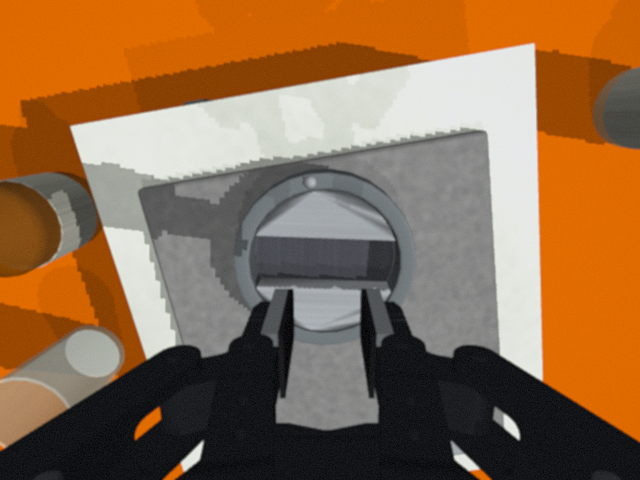

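View pics/s4z.png

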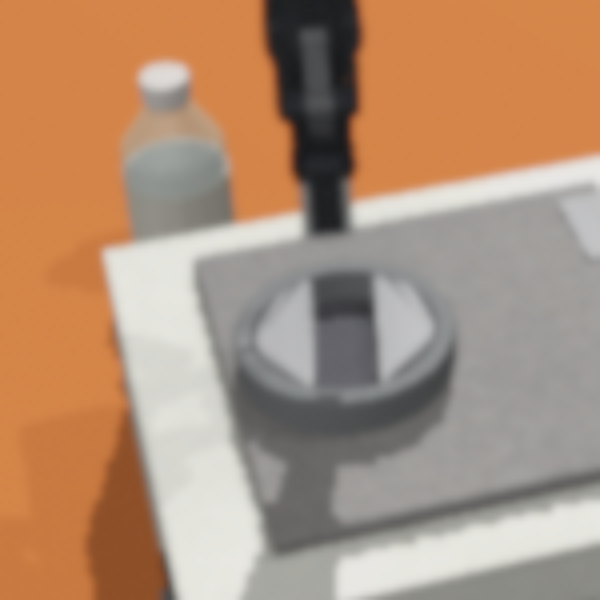

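Request:
{"name": "apply_moves", "arguments": {"moves": "0.4 -0.007 0.037 0.1 0 0 0;0.4 0 0 0.1 0 0 0;0.4 0 0 0.1 0 0 0;0.4 0 0 0.09 0 0 0;0.4 0 0 0.05 0 0 0;0.4 0 0 0.03 0 0 0;0.4 0 0 0.02 0 0 0;0.4 0 0 0 0 0 0"}}

```text
t: 9.7
eef_pos: [0.5089, -0.1456, 0.1361]
tool_rot: [-0.0, 0.684, 0.729, -0.0]
contact_force: [-0.5, 0.0, -0.7]
gripper_width: 0.301
```

```bash
python3 - <<'E'
from h import *
o=bot.get_obs(); print(o['t'],o['eef_pos'],o['contact_force'])
p=imaging.read_camera('wrist'); save(p,'w5')
S=imaging.read_camera('side'); im=S['image'][200:350,200:350]; cv2.imwrite('pics/s5z.png',cv2.cvtColor(cv2.resize(im,None,fx=4,fy=4),cv2.COLOR_RGB2BGR))
E
```

```text
9.7 [ 0.50892036 -0.145571    0.13613127] [-0.46238197  0.00975555 -0.74123534]
```

View pics/w5.png

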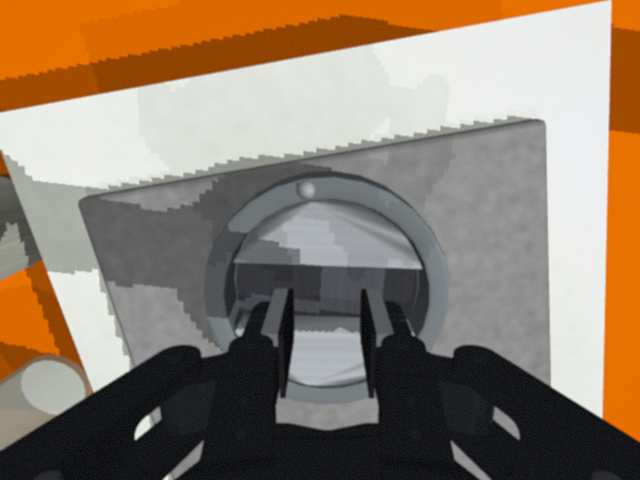

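View pics/s5z.png

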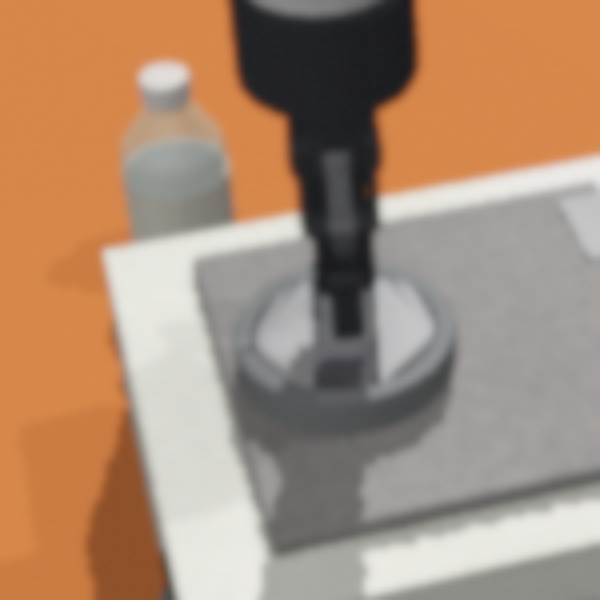

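Request:
{"name": "apply_moves", "arguments": {"moves": "0.4 0 -0.0125 0 0 0 0;0.4 0 0 0.04 0 0 0;0.4 0 0 0.04 0 0 0;0.4 0 0 0.03 0 0 0;0.4 0 0 0.03 0 0 0;0.4 0 0 0.015 0 0 0;0.4 0 0 0 0 0 0"}}

```text
t: 10.38
eef_pos: [0.5072, -0.1457, 0.1173]
tool_rot: [-0.0, 0.684, 0.729, -0.0]
contact_force: [-0.1, 0.6, -0.3]
gripper_width: 0.3
```

Request:
{"name": "apply_moves", "arguments": {"moves": "0.4 0 0 0 0 0 0.8;0.4 0 0 0 0 0 0.8;0.4 0 0 0 0 0 0.8;0.4 0 0 0 0 0 0.8;0.4 0 0 0 0 0 0.8;0.4 0 0 0 0 0 0.8;0.4 0 0 0 0 0 0.8;0.4 0 0 0 0 0 0"}}

```text
t: 11.05
eef_pos: [0.5077, -0.1457, 0.118]
tool_rot: [0.0, 0.813, 0.582, 0.0]
contact_force: [0.7, 0.0, -0.7]
gripper_width: 0.301
```

```bash
python3 - <<'E'
from h import *
o=bot.get_obs(); print(o['t'],o['eef_pos'],o['tool_rot'],o['contact_force'],o['torque'])
p=imaging.read_camera('wrist'); save(p,'w6')
E
```

```text
11.05 [ 0.50774796 -0.14572349  0.11804005] [2.29260966e-04 8.13267596e-01 5.81889819e-01 6.54147985e-05] [ 0.72913821  0.00137383 -0.72751223] [-0.04618977 -0.05858459  0.01945232]
```

View pics/w6.png

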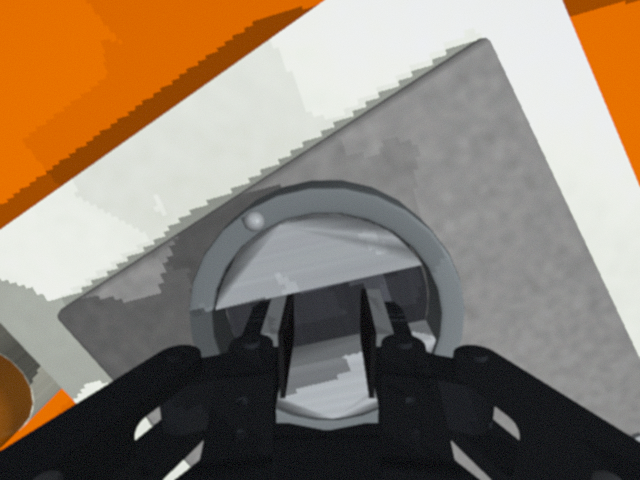

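Request:
{"name": "apply_moves", "arguments": {"moves": "0.4 0 0 0 0 0 0.9;0.4 0 0 0 0 0 1;0.4 0 0 0 0 0 1;0.4 0 0 0 0 0 1;0.4 0 0 0 0 0 1;0.4 0 0 0 0 0 1;0.4 0 0 0 0 0 1;0.4 0 0 0 0 0 1;0.4 0 0 0 0 0 1;0.4 0 0 0 0 0 1;0.4 0 0 0 0 0 1;0.4 0 0 0 0 0 1"}}

```text
t: 12.1
eef_pos: [0.5078, -0.1458, 0.118]
tool_rot: [0.0, 0.979, 0.204, 0.0]
contact_force: [-0.3, 0.1, 0.6]
gripper_width: 0.305
```

```bash
python3 - <<'E'
from h import *
o=bot.get_obs(); print(o['t'],o['eef_pos'],o['tool_rot'],o['contact_force'],o['torque'],o['q'])
p=imaging.read_camera('wrist'); save(p,'w7')
E
```

```text
12.1 [ 0.50780214 -0.14577228  0.11802996] [9.87275950e-05 9.78884443e-01 2.04414266e-01 2.14956299e-04] [-0.28654142  0.14761205  0.60570149] [-0.08094167 -0.08462685  0.17123903] [ 0.51175231  0.4157008  -0.43115815  1.9841201   0.23992311  0.79013394
  0.35472668]
```

View pics/w7.png

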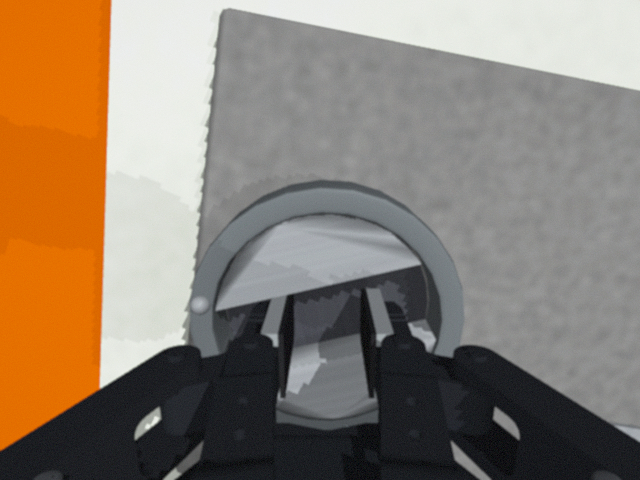

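Request:
{"name": "apply_moves", "arguments": {"moves": "0.4 0 0 0 0 0 1;0.4 0 0 0 0 0 1;0.4 0 0 0 0 0 1;0.4 0 0 0 0 0 1;0.4 0 0 0 0 0 1;0.4 0 0 0 0 0 0.5;0.4 0 0 0 0 0 0.25;0.4 0 0 0 0 0 0"}}

```text
t: 12.82
eef_pos: [0.5078, -0.1458, 0.118]
tool_rot: [0.0, 1.0, 0.007, 0.0]
contact_force: [0.3, -0.4, 0.5]
gripper_width: 0.298
```

```bash
python3 - <<'E'
from h import *
o=bot.get_obs(); q=o['tool_rot'];print(o['t'],o['eef_pos'],np.degrees(2*np.arctan2(q[2],q[1])),o['contact_force'],o['torque'])
E
```

```text
12.8167 [ 0.50778162 -0.14578163  0.11800765] 0.7669085461011687 [ 0.3430206  -0.44273338  0.47730763] [-0.10790224 -0.09536707  0.06164095]
```

Not yet at the stop by torque; go on in small steps.

Request:
{"name": "apply_moves", "arguments": {"moves": "0.4 0 0 0 0 0 0.4;0.4 0 0 0 0 0 0.4;0.4 0 0 0 0 0 0"}}

```text
t: 13.07
eef_pos: [0.5077, -0.1458, 0.118]
tool_rot: [0.0, 1.0, -0.022, 0.0]
contact_force: [-0.1, 0.0, 1.2]
gripper_width: 0.302
```

```bash
python3 - <<'E'
from h import *
o=bot.get_obs(); q=o['tool_rot'];print(o['t'],o['eef_pos'],np.degrees(2*np.arctan2(q[2],q[1])),o['contact_force'],o['torque'])
p=imaging.read_camera('wrist'); save(p,'w8')
E
```

```text
13.0667 [ 0.50765609 -0.1458339   0.11801904] -2.5358460211056872 [-0.1383586   0.00475312  1.2478688 ] [-0.19970309 -0.12813123  0.72017613]
```

View pics/w8.png

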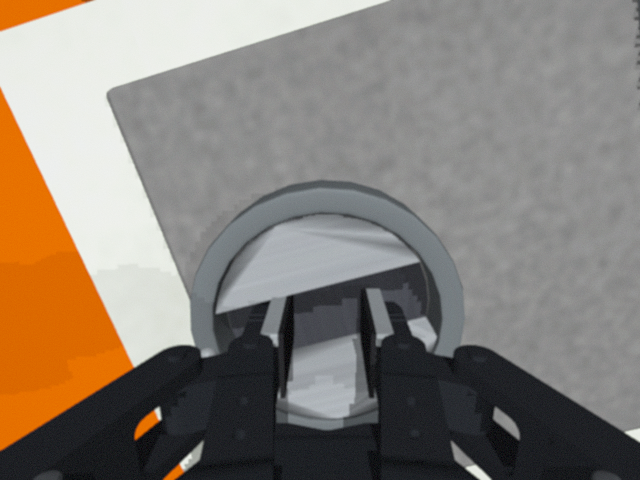

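Request:
{"name": "apply_moves", "arguments": {"moves": "0.4 0 0 0 0 0 0.3;0.4 0 0 0 0 0 0;0.4 0 0 0 0 0 -1;0.4 0 0 0 0 0 -1;0.4 0 0 0 0 0 -0.7;0.4 0 0 -0.1 0 0 0;0.4 0 0 -0.2 0 0 0;0.4 0 0 -0.25 0 0 0;0.4 0 0 -0.3 0 0 0;0.4 0 0 -0.3 0 0 0;0.4 0 0 0 0 0 0"}}

```text
t: 14.03
eef_pos: [0.5113, -0.1459, 0.2639]
tool_rot: [0.001, 0.998, 0.06, 0.006]
contact_force: [1.0, -0.7, 1.2]
gripper_width: 0.299
```

```bash
python3 - <<'E'
from h import *
o=bot.get_obs(); print(o['t'],o['eef_pos'],o['contact_force'],o['torque'])
p=imaging.read_camera('wrist'); save(p,'w9')
S=imaging.read_camera('side'); im=S['image'][200:400,200:430]; cv2.imwrite('pics/s9z.png',cv2.cvtColor(cv2.resize(im,None,fx=3,fy=3),cv2.COLOR_RGB2BGR))
P=np.load('p.npy')
for t in (1.4,1.571):
    for off in (-.015,.015):
        print(t,off,[((proj(S,u2w(P,(-.045+s*.035*np.sin(t)+off*np.cos(t),s*.035*np.cos(t)-off*np.sin(t),.13)))-[200,200])*3).round().tolist() for s in(1,-1)])
E
```

```text
14.0333 [ 0.51130939 -0.1459471   0.26390782] [ 1.02847068 -0.72271548  1.19034987] [ 0.01785461 -0.07432474  0.01493115]
1.4 -0.015 [[298.0, 213.0], [192.0, 247.0]]
1.4 0.015 [[319.0, 241.0], [210.0, 276.0]]
1.571 -0.015 [[306.0, 217.0], [193.0, 240.0]]
1.571 0.015 [[318.0, 248.0], [203.0, 271.0]]
```

View pics/w9.png

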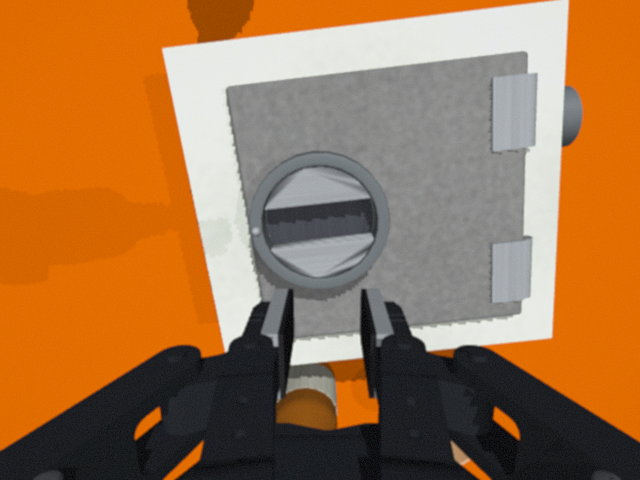

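View pics/s9z.png

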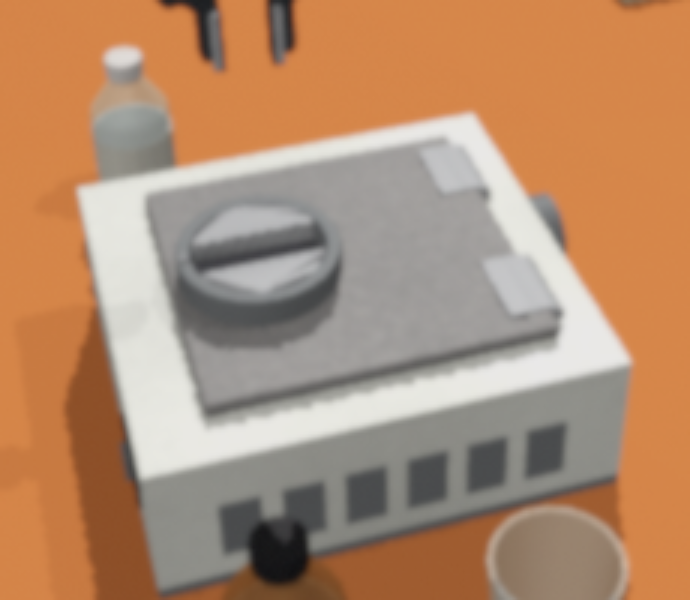

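```bash
python3 - <<'E'
from h import *
o=bot.get_obs(); print(np.abs(o['joint_vel']).max(),o['t']); print(bot.hand_in())
E
```

```text
0.05142985837724648 14.1333
the job is handed in; nothing more can be done
None
```

I pushed the cover shut with closed fingertips on the pad, set the fingertips in the slot about 30% open, and turned the fastener clockwise to its stop. I then lifted straight clear and handed in at about 14 s. `hand_in` reports no verdict, so this rests on my own checks.

- **Cover:** it met a hard stop under a push peaking at 55 N on the fingertips, with the tips at a height of about 110 mm. The last side picture shows it lying level.
- **Fastener:** the wrist moment rose to 0.72 Nm at the end of the turn, which I read as the stop. Afterwards the slot lay parallel to the box's long axis and in line with the pip. Its edge slope in the side picture was about 0.21, against 0.20 predicted for fully locked.
- **Bottles and beaker:** both bottles and the beaker look upright and unmoved where they show in the last pictures. I did not measure their positions again.
- **Clearance:** the fingertips finished about 130 mm above the fastener, touching nothing.

The measurements agreed well: three estimates of the slot centre were within about 2 mm. The last wrist picture before lowering showed the tool 1.5 mm off, and I corrected that before going into the slot.

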